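# Fill the sample carrier and hold its retaining frame at the mark

### The arm

A 6-joint arm with a two-finger parallel gripper is mounted at the origin on the work surface; the furniture and walls round the work are solid. World frame = base frame: x ahead of the robot, y to its left, z up, the work surface at z = 0. Lengths are in mm, angles in rad, forces in N, time in s.
With the tool pointing down it reaches from about 275 to 825 mm from the base axis. Payload 5.2 kg.
Tool frame: the origin (TCP) lies at the very end of the fingers, on their centre line; the grasp point (between the pads) lies 19 mm behind it; z points along the fingers, y is the line along which they close (so a half turn about z gives the same grasp; the last joint's range is limited). The gripper opens to 93 mm and grips with 3 to 60 N. Pads are 15 mm wide; open, the fingers measure 128 mm over their backs; the gripper's body (75 mm by 188 mm) begins 65 mm behind the grasp point.
Start: joints at [0.99, 0.259, 1.535, -0, 1.348, -0.203], TCP at [202.861, 511.226, 218.653] pointing down, gripper open.
Joint ranges: [-3.14, 3.14], [-0.91, 2.08], [0.19, 2.58], [-1.22, 4.36], [0.22, 2.71], [-3.12, 3.12]. Speed limits (rad/s): [2.57, 2.57, 3.14, 3.14, 3.14, 3.14].

### API

Orientations are given as [roll, pitch, yaw] about the fixed x, y, z axes, in that order (R = Rz(yaw) Ry(pitch) Rx(roll)).
In Python, from bench import robot, cams, inverse_kinematics gives the robot as it stands (robot), with the cameras (cams) and the kinematics as plain functions. Calls block until the motion is done:
- robot.move_ptp(position, orientation): joint-space move of the TCP to a pose.
- robot.move_linear(position, ori=None, speed=150, f_stop=None): straight line of the TCP; ori=None keeps the orientation; speed is the mean speed in mm/s. With f_stop (N) it stops when the force on the tool has changed by that much, and returns True; else False.
- robot.move_j(angles): joint-space move.
- robot.move_gripper(opening): opening from 0.0 (shut) to 1.0 (fully open); the grip force is fixed at half the most; returns when the fingers have stopped.
- robot.sleep(seconds).
- inverse_kinematics(position, orientation): joint angles nearest the present ones, or None.
- cams.get_image(name): name is "scene" or "side" or "wrist"; returns a dict with "img" (480x640x3 uint8, blue, green, red), "fovy" (degrees; the focal length in pixels is half the picture's height over the tangent of half this angle, whatever the lens; pixels are square), "cx", "cy" (the principal point, pixels), "k1" (the pictures are not rectified: a ray, as slopes to the right and down, at radius r is drawn at 1 + k1 r^2 times it, then the intrinsics apply), "eye" and "orientation" of the camera in the world. Camera axes: x right, y down, z forward; pixel columns grow to the right and rows downward; lengths in mm; the calibration is good to about 2 mm. A picture is of the moment at which its call begins. There is no depth.
A pose or a line that the arm cannot do raises robot.MotionError and nothing moves.
- robot.hand_in(): hands the job in; it is judged then, once.
Readings, each from a call of its own:
- robot.current_t(): time.
- robot.current_qpos(): joint angles.
- robot.current_joint_vel(): joint speeds.
- robot.current_joint_efforts(): joint torques, N m.
- robot.current_tcp_pos(): TCP position.
- robot.current_eef_rot(): TCP orientation.
- robot.current_contact_force(): force on the tool from outside, world axes, zero at the start.
- robot.current_ft_torque(): the same for the moment, N m.
- robot.current_gripper_width(): opening from 0.0 (shut) to 1.0 (fully open).
- robot.current_finger_force(): force on a finger pad.
Only numpy, scipy, OpenCV 4.12 (cv2) and the standard library are available. Lean on these libraries where they do the work, as an engineer would, in place of code of your own. Each camera call takes 0.05 s, during which the arm holds its last target. There are 200 camera calls.

### The job

Find the two empty pockets of the sample carrier and seat the two spare pink onyx samples flat in them, leaving the samples already seated and everything else on the bench alone. Then take the yellow handle and pull the spring-return frame straight out until its black pointer stands at the white line of the red mark, and keep holding it there: finish with the handle still in the gripper, do not let the frame go back.

Things in the scene. Friction and masses are not known exactly. Their poses are not given: they have to be found in the camera images.
- carrier: Sample carrier fixed to the bench, turned by the start: aluminium base 155 x 336 x 9 mm, a grey block (top 18 mm above the bench) with four pockets in a row along its y, pitch 62 mm, and blue side rails (top 44 mm). Origin: on the bench under the middle of the row. Its -x is the handle side and the direction of the pull; its +y end carries the mark.
- pocket_1 (a point): Centre of the floor of pocket 1 (10 mm above the bench). Axes as the carrier. The pocket is 44 mm along x, 49 mm along y, 8 mm deep with a small chamfer; it may be empty or hold a sample (then a sample's origin lies at this point).
- pocket_2 (a point): Centre of the floor of pocket 2 (10 mm above the bench). Axes as the carrier. The pocket is 44 mm along x, 49 mm along y, 8 mm deep with a small chamfer; it may be empty or hold a sample (then a sample's origin lies at this point).
- pocket_3 (a point): Centre of the floor of pocket 3 (10 mm above the bench). Axes as the carrier. The pocket is 44 mm along x, 49 mm along y, 8 mm deep with a small chamfer; it may be empty or hold a sample (then a sample's origin lies at this point).
- pocket_4 (a point): Centre of the floor of pocket 4 (10 mm above the bench). Axes as the carrier. The pocket is 44 mm along x, 49 mm along y, 8 mm deep with a small chamfer; it may be empty or hold a sample (then a sample's origin lies at this point).
- sample_1: Pink onyx sample, one of four: 40 (x) x 45 (y) x 30 mm high, 0.11 to 0.2 kg. Origin: centre of its underside. Two are seated in pockets, two are spares flat on the bench left of the carrier. It fits a pocket only with its x along the carrier's x (either way round), 2 mm play a side. Grip it across its x from above; both x sides of every pocket have room for open fingers.
- sample_2: Pink onyx sample, one of four: 40 (x) x 45 (y) x 30 mm high, 0.11 to 0.2 kg. Origin: centre of its underside. Two are seated in pockets, two are spares flat on the bench left of the carrier. It fits a pocket only with its x along the carrier's x (either way round), 2 mm play a side. Grip it across its x from above; both x sides of every pocket have room for open fingers.
- sample_3: Pink onyx sample, one of four: 40 (x) x 45 (y) x 30 mm high, 0.11 to 0.2 kg. Origin: centre of its underside. Two are seated in pockets, two are spares flat on the bench left of the carrier. It fits a pocket only with its x along the carrier's x (either way round), 2 mm play a side. Grip it across its x from above; both x sides of every pocket have room for open fingers.
- sample_4: Pink onyx sample, one of four: 40 (x) x 45 (y) x 30 mm high, 0.11 to 0.2 kg. Origin: centre of its underside. Two are seated in pockets, two are spares flat on the bench left of the carrier. It fits a pocket only with its x along the carrier's x (either way round), 2 mm play a side. Grip it across its x from above; both x sides of every pocket have room for open fingers.
- frame (a joint): Travel of the retaining frame, m: 0 home, grows as it is pulled out (carrier -x), stop at 0.085. The spring draws it home with 5.4 N at 0 plus 120 N/m. A steel rectangle 44 to 56 mm above the bench: side rods, front bar with the handle, rear bar. Home, the rear bar is 39 mm behind the samples; pulled, it passes 6 mm over seated samples' tops (40 mm above the bench).
- handle (a point): Middle of the yellow handle: bar 16 mm thick, 116 mm long along the carrier's y, axis 78 mm above the bench, on posts 50 mm either side of the middle, 14 mm clear above the frame's front bar. Moves with the frame; at home 85 mm in front (carrier -x) of the row of pockets. Grip it from above, across the carrier's x.
- pointer (a point): Tip of the frame's black pointer (3 mm wide fin on the left rod, seen from the handle, 50 mm above the bench). Moves with the frame.
- mark_line (a point): White line on the red mark, a fixed clip 10 mm wide (carrier x), 12 mm deep, top 52 mm above the bench, on the ledge by the left rail; its place along the rail varies. Point on its side facing the pointer's path, axes as the carrier. The pointer is at the line when both have the same x along the carrier, at 45 to 63 mm of travel.
- foam_strip: Fixed foam strip, 349 (its x) x 98 x 20 mm, origin: centre of its underside. Above it lies, fixed, a thick cylinder of pink and white striped stone, along the robot's y, behind the spares and left of the carrier: from y = -0.03 to 0.3, x = 0.595 to 0.81, up to 0.215 m high. Carry the samples round its front, clear of its end.
- mastic_tin: Bystander: tin with a red band, 75 mm wide, 88 mm tall. Origin: centre of the underside.
- spare_battery: Bystander: black battery, 66 x 128 x 70 mm. Origin: centre of the underside.
- masking_tape: Bystander: roll of beige tape, 100 mm wide, 25 mm high. Origin: centre of the underside.
- green_sample: Bystander: green stone, 50 x 80 x 20 mm. Origin: centre of the underside.
- tape_measure: Bystander: yellow tape measure, 39 x 88 x 67 mm. Origin: centre of the underside.
- offcut_block: Bystander: pale stone block, 55 x 85 x 42 mm. Origin: centre of the underside.

How it is judged (in metres and radians):
On the way, in this order (a step that is already met when the one before it is completed fails the run):
1. every pocket holds a sample seated flat, with the frame still home (((horizontal distance between sample_1 and pocket_1 below 0.005 m and z of sample_1 in the frame of pocket_1 below 0.003 m and angle between sample_1's own z axis and vertical below 0.08 rad) or (horizontal distance between sample_2 and pocket_1 below 0.005 m and z of sample_2 in the frame of pocket_1 below 0.003 m and angle between sample_2's own z axis and vertical below 0.08 rad) or (horizontal distance between sample_3 and pocket_1 below 0.005 m and z of sample_3 in the frame of pocket_1 below 0.003 m and angle between sample_3's own z axis and vertical below 0.08 rad) or (horizontal distance between sample_4 and pocket_1 below 0.005 m and z of sample_4 in the frame of pocket_1 below 0.003 m and angle between sample_4's own z axis and vertical below 0.08 rad)) and ((horizontal distance between sample_1 and pocket_2 below 0.005 m and z of sample_1 in the frame of pocket_2 below 0.003 m and angle between sample_1's own z axis and vertical below 0.08 rad) or (horizontal distance between sample_2 and pocket_2 below 0.005 m and z of sample_2 in the frame of pocket_2 below 0.003 m and angle between sample_2's own z axis and vertical below 0.08 rad) or (horizontal distance between sample_3 and pocket_2 below 0.005 m and z of sample_3 in the frame of pocket_2 below 0.003 m and angle between sample_3's own z axis and vertical below 0.08 rad) or (horizontal distance between sample_4 and pocket_2 below 0.005 m and z of sample_4 in the frame of pocket_2 below 0.003 m and angle between sample_4's own z axis and vertical below 0.08 rad)) and ((horizontal distance between sample_1 and pocket_3 below 0.005 m and z of sample_1 in the frame of pocket_3 below 0.003 m and angle between sample_1's own z axis and vertical below 0.08 rad) or (horizontal distance between sample_2 and pocket_3 below 0.005 m and z of sample_2 in the frame of pocket_3 below 0.003 m and angle between sample_2's own z axis and vertical below 0.08 rad) or (horizontal distance between sample_3 and pocket_3 below 0.005 m and z of sample_3 in the frame of pocket_3 below 0.003 m and angle between sample_3's own z axis and vertical below 0.08 rad) or (horizontal distance between sample_4 and pocket_3 below 0.005 m and z of sample_4 in the frame of pocket_3 below 0.003 m and angle between sample_4's own z axis and vertical below 0.08 rad)) and ((horizontal distance between sample_1 and pocket_4 below 0.005 m and z of sample_1 in the frame of pocket_4 below 0.003 m and angle between sample_1's own z axis and vertical below 0.08 rad) or (horizontal distance between sample_2 and pocket_4 below 0.005 m and z of sample_2 in the frame of pocket_4 below 0.003 m and angle between sample_2's own z axis and vertical below 0.08 rad) or (horizontal distance between sample_3 and pocket_4 below 0.005 m and z of sample_3 in the frame of pocket_4 below 0.003 m and angle between sample_3's own z axis and vertical below 0.08 rad) or (horizontal distance between sample_4 and pocket_4 below 0.005 m and z of sample_4 in the frame of pocket_4 below 0.003 m and angle between sample_4's own z axis and vertical below 0.08 rad)) and value of joint frame below 0.01 m), for 0.2 s.
2. the frame is pulled out until its pointer stands at the mark (x of pointer in the frame of mark_line between -0.005 and 0.005 m), for 0.2 s.
At the end, for the whole second after the job is handed in: Every pocket holds a sample seated flat on its floor (within 5 mm of the pocket's centre, 3 mm in height), and the frame's pointer stands within 5 mm of the mark's white line along the pull, held there by the gripper against the spring (more than 3 N between fingers and frame) (all of step 2 and ((horizontal distance between sample_1 and pocket_1 below 0.005 m and z of sample_1 in the frame of pocket_1 below 0.003 m and angle between sample_1's own z axis and vertical below 0.08 rad) or (horizontal distance between sample_2 and pocket_1 below 0.005 m and z of sample_2 in the frame of pocket_1 below 0.003 m and angle between sample_2's own z axis and vertical below 0.08 rad) or (horizontal distance between sample_3 and pocket_1 below 0.005 m and z of sample_3 in the frame of pocket_1 below 0.003 m and angle between sample_3's own z axis and vertical below 0.08 rad) or (horizontal distance between sample_4 and pocket_1 below 0.005 m and z of sample_4 in the frame of pocket_1 below 0.003 m and angle between sample_4's own z axis and vertical below 0.08 rad)) and ((horizontal distance between sample_1 and pocket_2 below 0.005 m and z of sample_1 in the frame of pocket_2 below 0.003 m and angle between sample_1's own z axis and vertical below 0.08 rad) or (horizontal distance between sample_2 and pocket_2 below 0.005 m and z of sample_2 in the frame of pocket_2 below 0.003 m and angle between sample_2's own z axis and vertical below 0.08 rad) or (horizontal distance between sample_3 and pocket_2 below 0.005 m and z of sample_3 in the frame of pocket_2 below 0.003 m and angle between sample_3's own z axis and vertical below 0.08 rad) or (horizontal distance between sample_4 and pocket_2 below 0.005 m and z of sample_4 in the frame of pocket_2 below 0.003 m and angle between sample_4's own z axis and vertical below 0.08 rad)) and ((horizontal distance between sample_1 and pocket_3 below 0.005 m and z of sample_1 in the frame of pocket_3 below 0.003 m and angle between sample_1's own z axis and vertical below 0.08 rad) or (horizontal distance between sample_2 and pocket_3 below 0.005 m and z of sample_2 in the frame of pocket_3 below 0.003 m and angle between sample_2's own z axis and vertical below 0.08 rad) or (horizontal distance between sample_3 and pocket_3 below 0.005 m and z of sample_3 in the frame of pocket_3 below 0.003 m and angle between sample_3's own z axis and vertical below 0.08 rad) or (horizontal distance between sample_4 and pocket_3 below 0.005 m and z of sample_4 in the frame of pocket_3 below 0.003 m and angle between sample_4's own z axis and vertical below 0.08 rad)) and ((horizontal distance between sample_1 and pocket_4 below 0.005 m and z of sample_1 in the frame of pocket_4 below 0.003 m and angle between sample_1's own z axis and vertical below 0.08 rad) or (horizontal distance between sample_2 and pocket_4 below 0.005 m and z of sample_2 in the frame of pocket_4 below 0.003 m and angle between sample_2's own z axis and vertical below 0.08 rad) or (horizontal distance between sample_3 and pocket_4 below 0.005 m and z of sample_3 in the frame of pocket_4 below 0.003 m and angle between sample_3's own z axis and vertical below 0.08 rad) or (horizontal distance between sample_4 and pocket_4 below 0.005 m and z of sample_4 in the frame of pocket_4 below 0.003 m and angle between sample_4's own z axis and vertical below 0.08 rad)) and contact force between the fingers and carrier above 3 N and value of joint frame above 0.03 m); the arm keeps its last pose, push and grip.
It fails at once if a sample that was already seated is taken out or shifted more than 12 mm (distance of any of sample_1, sample_2 from where it was at the start of the episode above 0.012 m).
It fails at once if a bystander is moved more than 30 mm (distance of any of mastic_tin, spare_battery, masking_tape, green_sample, tape_measure, offcut_block from where it was at the start of the episode above 0.03 m).
It also fails if it takes over 56 s, if anything falls off the work surface, if the arm or the gripper's body presses on something with over 40 N, if the wrist force passes 120 N, or if a joint passes its speed limit or range.

## Working session

There is one attempt and no reset: what is moved stays moved. The work goes in short steps, each a Python script; the robot and the scene stay as the last script left them, time stands still between calls to the robot, and variables do not carry over. Pictures are saved under pics/ and viewed, at most 10 in all, crops included, and the job is handed in when it is done.

```bash
mkdir -p pics; ls
cat > h.py <<'E'
import numpy as np,cv2
from scipy.spatial.transform import Rotation as Ro
from bench import robot, cams, inverse_kinematics
def cam(name,fn=None):
    d=cams.get_image(name)
    if fn: cv2.imwrite('pics/'+fn,d['img'])
    return d
def Rm(d):
    o=np.array(d['orientation'],float)
    return o if o.shape==(3,3) else Ro.from_euler('xyz',o).as_matrix()
def K(d):
    f=240/np.tan(np.radians(d['fovy'])/2); return f
def proj(d,P):
    P=np.atleast_2d(P); c=(P-np.array(d['eye']))@Rm(d); s=c[:,:2]/c[:,2:]
    r2=(s**2).sum(1,keepdims=True); return s*(1+d['k1']*r2)*K(d)+[d['cx'],d['cy']]
def ray(d,uv):
    q=(np.atleast_2d(uv).astype(float)-[d['cx'],d['cy']])/K(d); s=q.copy()
    for _ in range(30): s=q/(1+d['k1']*(s**2).sum(1,keepdims=True))
    return np.c_[s,np.ones(len(s))]@Rm(d).T
def atz(d,uv,z):
    v=ray(d,uv); e=np.array(d['eye']); return e+v*((z-e[2])/v[:,2:])
E
python3 - <<'E'
from h import *
import pickle
for n in ['scene','side','wrist']:
    d=cam(n,n+'0.png'); pickle.dump(d,open(n+'0.pkl','wb')); print(n,{k:v for k,v in d.items() if k!='img'})
print(robot.current_t(),robot.current_eef_rot())
E
```

```text
bench.py
pics
scene {'fovy': 43.52908814955744, 'cx': 316.9540396792655, 'cy': 239.12255208232142, 'k1': -0.08724695010010673, 'eye': array([-606.66049977, -979.29301651,  776.56584006]), 'orientation': array([-2.01273911, -0.01103912, -0.83878592])}
side {'fovy': 53.81769883650539, 'cx': 318.5034200078158, 'cy': 238.96655074053714, 'k1': -0.029004224156973735, 'eye': array([ 177.14788734, -685.82150394,  762.90058175]), 'orientation': array([-2.29378129, -0.00910845, -0.41192646])}
wrist {'fovy': 65.48130802729108, 'cx': 314.29587285070147, 'cy': 237.45611294348623, 'k1': -0.06416473828346687, 'eye': array([131.17577787, 538.61089341, 383.12519873]), 'orientation': array([2.86000948e+00, 1.07382983e-03, 1.19202677e+00])}
0.15 [-3.14021640e+00 -2.68870385e-04  2.76382110e+00]
```

View pics/scene0.png

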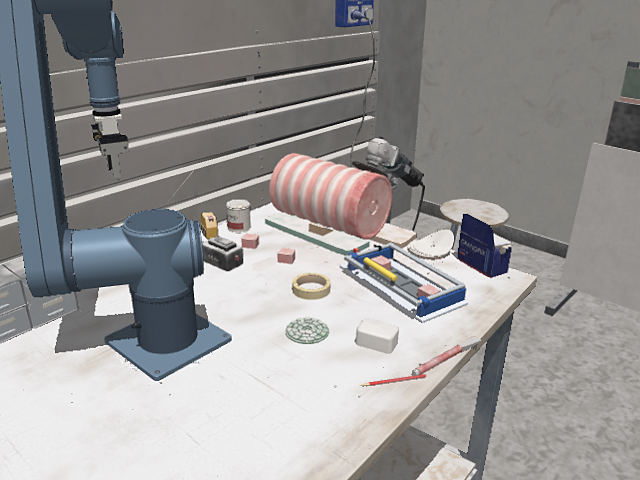

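View pics/side0.png

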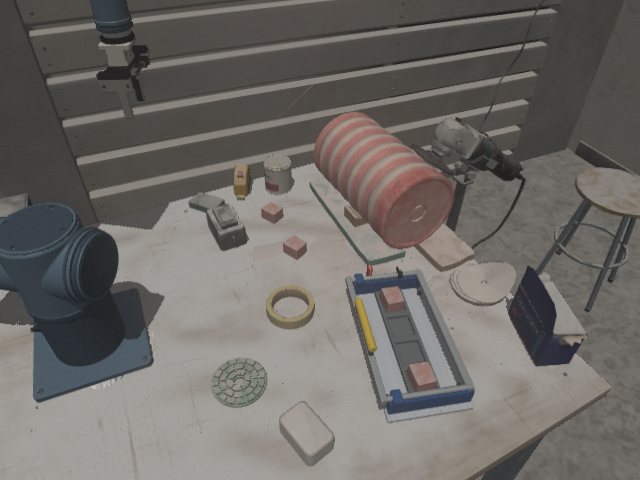

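View pics/wrist0.png

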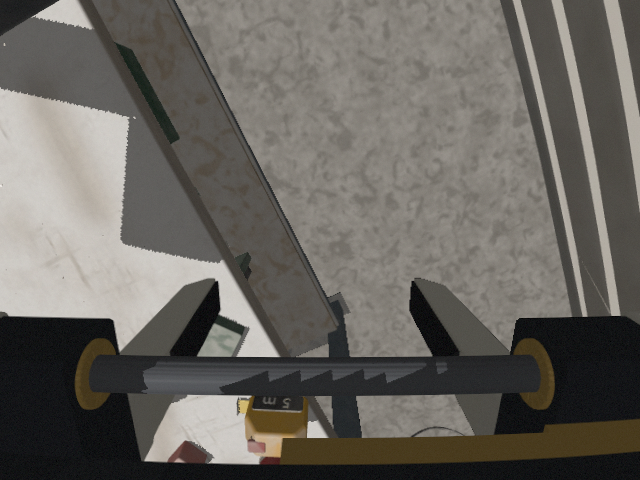

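Side view: the two middle pockets are empty and the end pockets are filled (samples at about (392,298) and (421,375)). The spares are at (272,212) and (294,246), and the yellow handle runs from (359,300) to (371,350). Next I'll compute rough positions.

Run:
```python
from h import *
import pickle
d=pickle.load(open('side0.pkl','rb'))
f=lambda p,z:print(p,z,atz(d,p,z).round(0).tolist())
f([[272,212],[294,246]],15); f([[392,299],[422,376]],25); f([[359,300],[371,350]],78);f([[369,270],[400,270]],52)
s=pickle.load(open('scene0.pkl','rb'))
g=lambda p,z:print('sc',p,z,atz(s,p,z).round(0).tolist())
g([[250,240],[286,256]],15); g([[363,262],[397,278]],78)
print((np.array(pickle.load(open('wrist0.pkl','rb'))['eye'])))
im=cv2.resize(d['img'][250:430,330:490],None,fx=3.3,fy=3.3,interpolation=cv2.INTER_CUBIC); cv2.imwrite('pics/sidecrop.png',im)
for p in [[450,100,300],[650,-130,350]]:
  for y in (0,-1.57,1.57,3.1): print(p,y,inverse_kinematics(p,[3.1416,0,y]))
```

```text
[[272, 212], [294, 246]] 15 [[455.0, 230.0, 15.0], [460.0, 88.0, 15.0]]
[[392, 299], [422, 376]] 25 [[583.0, -154.0, 25.0], [540.0, -333.0, 25.0]]
[[359, 300], [371, 350]] 78 [[494.0, -169.0, 78.0], [461.0, -279.0, 78.0]]
[[369, 270], [400, 270]] 52 [[564.0, -83.0, 52.0], [625.0, -109.0, 52.0]]
sc [[250, 240], [286, 256]] 15 [[456.0, 230.0, 15.0], [455.0, 80.0, 15.0]]
sc [[363, 262], [397, 278]] 78 [[476.0, -173.0, 78.0], [466.0, -284.0, 78.0]]
[131.17577787 538.61089341 383.12519873]
[450, 100, 300] 0 [-2.40726975e-02  4.97013921e-02  1.58810492e+00  7.36080168e-06
  1.50378652e+00  1.54672314e+00]
[450, 100, 300] -1.57 [-2.40668259e-02  4.96974826e-02  1.58810908e+00  1.83047011e-07
  1.50377875e+00  3.11672949e+00]
[450, 100, 300] 1.57 [-2.40665360e-02  4.97075334e-02  1.58809839e+00 -1.71321488e-07
  1.50379407e+00 -2.32701978e-02]
[450, 100, 300] 3.1 [-2.40606541e-02  4.97038337e-02  1.58810233e+00 -7.36180337e-06
  1.50378662e+00 -1.55326383e+00]
[650, -130, 350] 0 [-3.65339009e-01  4.31541495e-01  9.76168713e-01  6.95384108e-06
  1.73388507e+00  1.20545845e+00]
[650, -130, 350] -1.57 [-3.65336634e-01  4.31534800e-01  9.76178889e-01  2.66543255e-06
  1.73387211e+00  2.77546013e+00]
[650, -130, 350] 1.57 [-3.65333688e-01  4.31545960e-01  9.76161927e-01 -2.65434553e-06
  1.73389163e+00 -3.64537792e-01]
[650, -130, 350] 3.1 [-3.65331248e-01  4.31539496e-01  9.76171751e-01 -7.05843962e-06
  1.73387907e+00 -1.89453607e+00]
```

View pics/sidecrop.png

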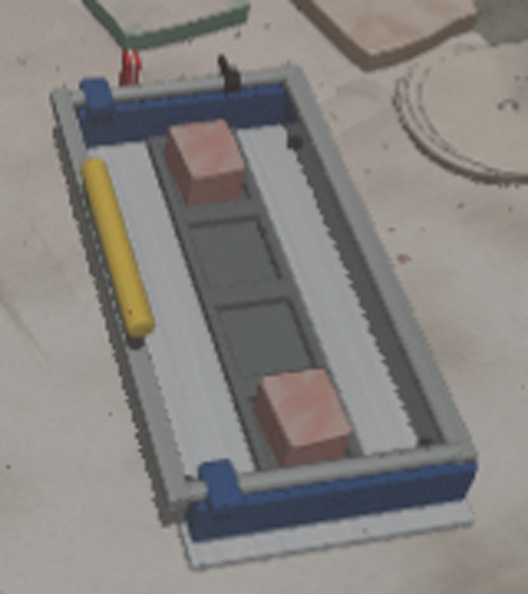

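The crop confirms pockets 2 and 3 are empty, with the frame home, the red mark at about (130,65) and the black pointer at (230,72). Next are wrist views with the camera centred on each target.

```bash
cat >> h.py <<'E'
import pickle
_w=pickle.load(open('wrist0.pkl','rb'))
_T0=np.array([202.861,511.226,218.653]); _R0=Ro.from_euler('xyz',[-3.1402164,-2.6887e-4,2.7638211]).as_matrix()
CE=_R0.T@(np.array(_w['eye'])-_T0); CR=_R0.T@Rm(_w)   # camera in tool
def tcp_for(target,yaw,z):
    "tcp xy at height z, tool down, so that the image centre looks at target"
    R=Ro.from_euler('xyz',[np.pi,0,yaw]).as_matrix(); e=R@CE+[0,0,z]; v=R@CR@[0,0,1]
    h=e+v*((target[2]-e[2])/v[2]); return np.array([target[0]-h[0],target[1]-h[1],z])
E
python3 - <<'E'
from h import *
print(CE,CR[:,2])
for n,t,yaw,z in [('spares',[457,157,20],1.57,250),('carrier',[550,-225,30],1.335,280)]:
    p=tcp_for(t,yaw,z); print(n,p,inverse_kinematics(p,[np.pi,0,yaw]))
    robot.move_ptp(p,[np.pi,0,yaw]); robot.sleep(.3)
    d=cam('wrist',n+'1.png'); pickle.dump(d,open(n+'1.pkl','wb'))
print(robot.current_t())
E
```

```text
[  76.77575739   -1.2134707  -164.45004767] [-2.78133926e-01  1.30896637e-05  9.60542305e-01]
spares [458.2379102  194.43993543 250.        ] [ 1.76828577e-01  1.43612644e-01  1.60293792e+00 -4.44089210e-16
  1.39504209e+00  1.77624904e-01]
carrier [ 561.27416813 -183.24636567  280.        ] [-0.50435149  0.30080955  1.32907697  0.          1.51170613 -0.26855516]
3.8167
```

View pics/spares1.png

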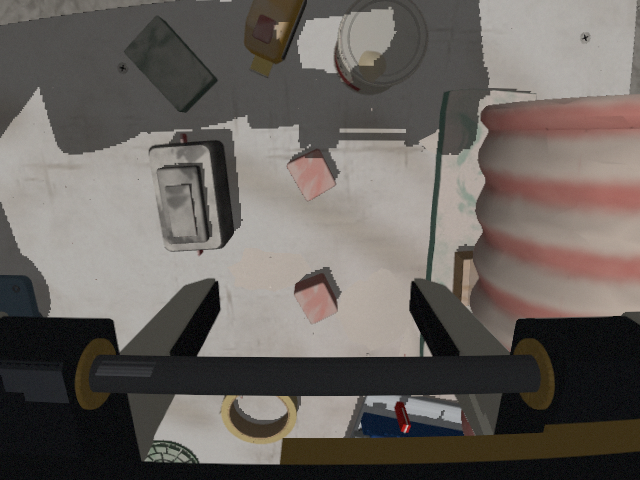

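View pics/carrier1.png

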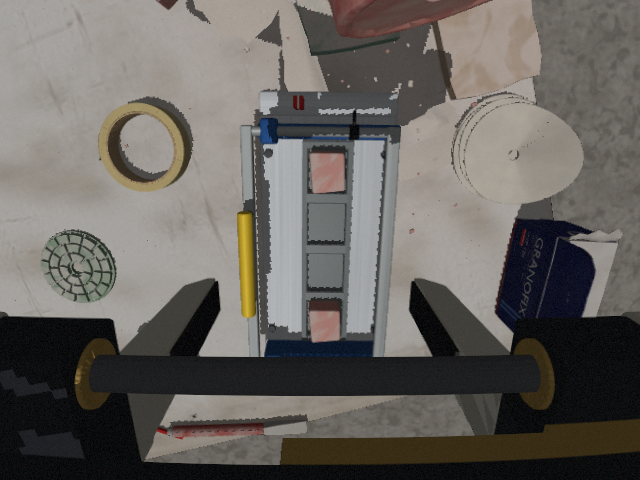

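Spares are at (312,175) and (317,300). Carrier view: pockets 2 and 3 at (326,223) and (325,270), handle at (246,265), mark at (299,102) and pointer at (354,125). I'll fit poses by silhouette.

```bash
cat >> h.py <<'E'
from scipy.optimize import minimize
def mask(d,kind,box):
    m=cv2.cvtColor(d['img'],cv2.COLOR_BGR2HSV).astype(int); H,S,V=m[...,0],m[...,1],m[...,2]
    k=((H<12)|(H>168))&(S>45)&(V>60) if kind=='pink' else (H>18)&(H<36)&(S>120)
    o=np.zeros(k.shape,np.uint8); x0,y0,x1,y1=box; o[y0:y1,x0:x1]=k[y0:y1,x0:x1]
    o=cv2.morphologyEx(o,cv2.MORPH_CLOSE,np.ones((5,5))); o=cv2.morphologyEx(o,cv2.MORPH_OPEN,np.ones((3,3)))
    n,l,st,_=cv2.connectedComponentsWithStats(o); return (l==1+np.argmax(st[1:,4])).astype(np.uint8)
def sil(d,p,size,z0):
    x,y,a=p; c,s=np.cos(a),np.sin(a); X,Y,Z=np.array(np.meshgrid([-.5,.5],[-.5,.5],[0,1])).reshape(3,-1)*np.array(size)[:,None]
    q=proj(d,np.c_[x+c*X-s*Y,y+s*X+c*Y,z0+Z])
    o=np.zeros((480,640),np.uint8); h=cv2.convexHull(q.astype(np.float32))[:,0]
    # pixel centres at integer coordinates; 4x4-accurate polygon with antialias
    big=cv2.fillConvexPoly(np.zeros((480,640),np.uint8),np.round(h*256).astype(np.int32),255,cv2.LINE_AA,8); return big/255.
def fit(d,m,p,size,z0):
    m=cv2.GaussianBlur(m.astype(float),(0,0),1.); sc=np.array([1,1,.02])
    f=lambda q:((cv2.GaussianBlur(sil(d,p+q*sc,size,z0),(0,0),1.)-m)**2).sum()
    r=minimize(f,np.zeros(3),method='Nelder-Mead',options=dict(initial_simplex=np.array([[0,0,0],[5,0,0],[0,5,0],[0,0,8]]),xatol=.02,fatol=.01,maxiter=400))
    return p+r.x*sc,r.fun
E
cat > f1.py <<'E'
from h import *
d=pickle.load(open('spares1.pkl','rb')); S=(40,45,30)
for b,(u,v) in [((280,135,345,205),(312,178)),((285,260,345,330),(317,300))]:
    m=mask(d,'pink',b); g=atz(d,[[u,v]],20)[0]
    for a in (-1.0,-.6,-.3,.3,.6,1.0,):
        p,r=fit(d,m,np.array([g[0],g[1],a]),S,0); print(m.sum(),p.round(3),round(r,1))
d=pickle.load(open('carrier1.pkl','rb'))
for b,(u,v) in [((300,140,352,205),(326,172)),((300,288,352,350),(325,320))]:
    m=mask(d,'pink',b); g=atz(d,[[u,v]],30)[0]
    p,r=fit(d,m,np.array([g[0],g[1],-.236]),S,10); print(m.sum(),p.round(3),round(r,1))
m=mask(d,'yellow',(230,200,262,325)); g=atz(d,[[246,265]],78)[0]
p,r=fit(d,m,np.array([g[0],g[1],-.236]),(16,116,16),70);print('handle',m.sum(),p.round(3),round(r,1))
E
python3 f1.py
```

```text
1508 [455.844 227.006  -1.106] 298.7
1508 [455.625 227.068  -1.121] 297.7
1508 [455.709 226.761   0.473] 201.5
1508 [455.609 227.103   0.471] 199.9
1508 [455.782 226.839   0.478] 200.9
1508 [455.645 227.097   0.47 ] 199.7
1429 [460.2    83.24   -1.414] 271.1
1429 [460.022  83.532  -1.424] 269.1
1429 [4.60098e+02 8.27180e+01 3.03000e-01] 211.3
1429 [4.60478e+02 8.30260e+01 3.27000e-01] 213.1
1429 [4.60285e+02 8.26250e+01 2.95000e-01] 211.1
1429 [4.60203e+02 8.26880e+01 2.97000e-01] 211.2
1343 [ 5.83072e+02 -1.54956e+02 -2.13000e-01] 208.5
1191 [ 5.38073e+02 -3.34879e+02 -1.65000e-01] 180.8
handle 1575 [ 4.78801e+02 -2.24646e+02 -2.56000e-01] 287.0
```

Run:
```python
from h import *
L=[('s1',[455.6,227,15],2.04,150),('s2',[460.2,82.7,15],1.87,150),('p2',[568,-214,25],1.335,160),('p3',[554,-274,25],1.335,160),('mk',[575,-110,45],1.335,190)]
ims=[]
for n,t,yaw,z in L:
    if n=='p2':
        robot.move_ptp([470,-60,260],[np.pi,0,yaw])
    p=tcp_for(t,yaw,z)
    robot.move_ptp(p,[np.pi,0,yaw]); robot.sleep(.3)
    d=cam('wrist'); pickle.dump(d,open(n+'.pkl','wb')); ims.append(d['img'][100:360,170:470]); print(n,p)
ims.append(ims[0]*0)
cv2.imwrite('pics/close.png',cv2.resize(np.vstack([np.hstack(ims[:3]),np.hstack(ims[3:])]),None,fx=.88,fy=.88,interpolation=cv2.INTER_AREA))
print(robot.current_t(),robot.current_contact_force())
```

```text
s1 [452.18732371 236.40618746 150.        ]
s2 [458.42787912  92.54795967 150.        ]
p2 [ 571.49639399 -204.62460928  160.        ]
p3 [ 557.49639399 -264.62460928  160.        ]
mk [579.17272218 -97.80910984 190.        ]
10.5333 [-0.68845251 -0.0478493   0.40662488]
```

View pics/close.png

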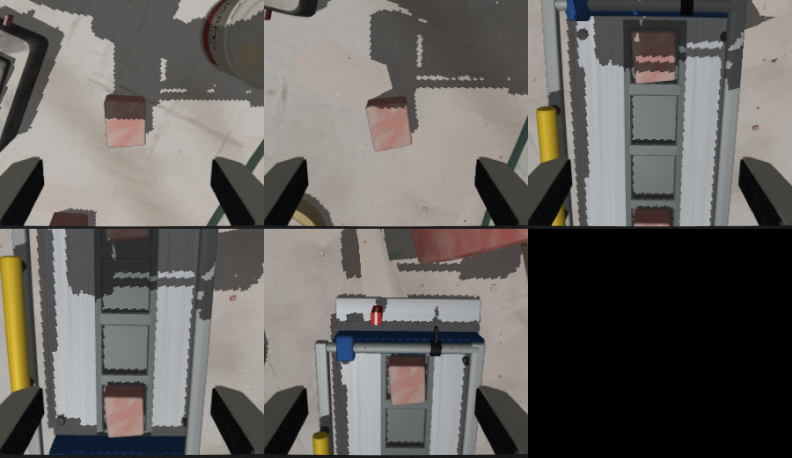

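The close views show spare 1 squared to the gripper and spare 2 turned by about 0.15 rad. Pockets 2 and 3 are cleanly visible. I'll refine the fits with a mask that keeps the shaded faces.

```bash
cat > f2.py <<'E'
from h import *
import h
def pm(d,box):
    b=d['img'].astype(int); B,G,R=b[...,0],b[...,1],b[...,2]
    k=(R>1.22*G)&(R>1.22*B)&(R>35); o=np.zeros(k.shape,np.uint8); x0,y0,x1,y1=box; o[y0:y1,x0:x1]=k[y0:y1,x0:x1]
    o=cv2.morphologyEx(o,cv2.MORPH_CLOSE,np.ones((5,5))); o=cv2.morphologyEx(o,cv2.MORPH_OPEN,np.ones((3,3)))
    n,l,st,_=cv2.connectedComponentsWithStats(o); return (l==1+np.argmax(st[1:,4])).astype(np.uint8)
S=(40,45,30); D={n:pickle.load(open(n+'.pkl','rb')) for n in ['s1','s2','p2','p3','mk']}
vis=[]
def do(n,g,z,sz=S,m=None,lab=''):
    d=D[n]; 
    if m is None:
        u,v=proj(d,[g[0],g[1],z+18])[0].astype(int); m=pm(d,(u-45,v-45,u+45,v+45))
    p,r=fit(d,m,np.array(g,float),sz,z); print(n,lab,m.sum(),p.round(3),round(r,1))
    im=d['img'].copy(); c,_=cv2.findContours((sil(d,p,sz,z)>.5).astype(np.uint8),0,1); cv2.drawContours(im,c,-1,(0,255,0),1)
    c,_=cv2.findContours(m,0,1); cv2.drawContours(im,c,-1,(255,0,0),1)
    u,v=proj(d,[p[0],p[1],z+18])[0].astype(int); t=im[max(v-40,0):v+40,u-40:u+40]; vis.append(cv2.resize(t,(240,240),interpolation=cv2.INTER_NEAREST)); return p
for a in (.47,.47-1.57): do('s1',[455.6,227,a],0)
for a in (.3,.3-1.57): do('s2',[460.2,82.7,a],0)
do('p2',[583,-155,-.24],10); do('mk',[583,-155,-.24],10); do('p3',[538.5,-334.9,-.24],10)
print('hp2');[do(n,[479,-224.6,-.25],70,(16,116,16),mask(D[n],'yellow',(165,100,230,330))) for n in ('p2','p3')]
# pocket overlay with carrier guess
def ov(n,c,yaw,sc=3):
    d=D[n]; im=cv2.resize(d['img'],None,fx=sc,fy=sc,interpolation=cv2.INTER_CUBIC); R=np.array([[np.cos(yaw),-np.sin(yaw)],[np.sin(yaw),np.cos(yaw)]])
    for k in (-31,31):
        for z,col in ((18,(0,255,0)),(10,(0,0,255))):
            q=np.array([[-22,-24.5],[22,-24.5],[22,24.5],[-22,24.5]])+[0,k]; P=np.c_[q@R.T+c,np.full(4,z)]
            cv2.polylines(im,[np.round(proj(d,P)*sc+sc/2-.5).astype(int)],True,col,1)
    return im
c=np.array([561,-245.]); a=ov('p2',c,-.245); b=ov('p3',c,-.245)
x0,y0=proj(D['p2'],[*c,18])[0]; x1,y1=proj(D['p3'],[*c,18])[0]
t=[i[int(3*y-225):int(3*y+225),int(3*x-130):int(3*x+130)] for i,x,y in ((a,x0,y0),(b,x1,y1))]
t=[cv2.copyMakeBorder(i,0,450-i.shape[0],0,260-i.shape[1],0) for i in t]
v=np.vstack([np.hstack(vis[0:1]),np.hstack(vis[2:3])])
v=cv2.copyMakeBorder(v,0,0,0,0,0)[:450]; cv2.imwrite('pics/ov.png',np.hstack([v]+t))
E
python3 f2.py
```

```text
s1  1991 [455.912 228.073   0.59 ] 976.2
s1  1991 [454.476 227.113  -1.007] 1128.4
s2  2015 [460.752  83.104   0.497] 932.1
s2  2015 [459.039  82.457  -1.047] 1087.6
p2  2097 [ 5.83570e+02 -1.54633e+02 -2.04000e-01] 985.3
mk  1679 [ 5.83500e+02 -1.53886e+02 -2.08000e-01] 696.6
p3  1939 [ 5.39280e+02 -3.34618e+02 -1.61000e-01] 822.0
hp2
p2  1366 [ 4.71062e+02 -2.22814e+02 -4.70000e-01] 2761.8
p3  3586 [ 4.79079e+02 -2.24974e+02 -2.84000e-01] 1468.6
```

View pics/ov.png

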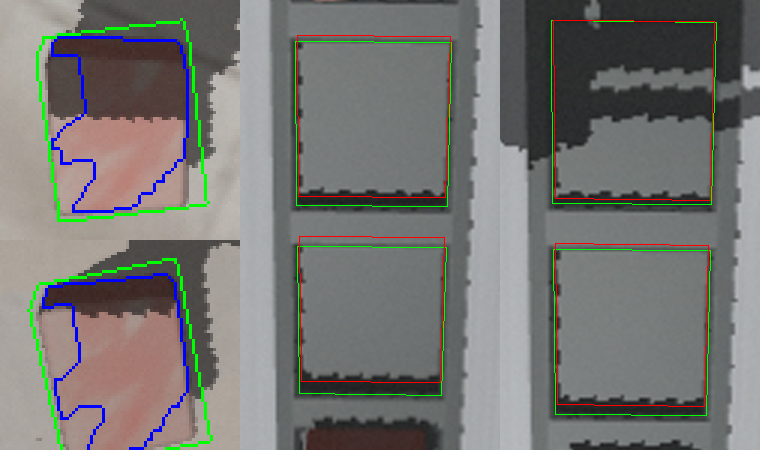

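Pocket overlay at (561,-245, yaw -0.245) fits both pockets to about 1 px. The sample masks were poor (blue contours miss the pale parts), so I'll use grabCut.

```bash
python3 - <<'E'
import re
s=open('f2.py').read()
i=s.index('def pm'); j=s.index('S=(40')
s=s[:i]+'''def gc(d,g,sz,z):
    a=sil(d,g,sz,z)>.5; k=lambda n:np.ones((n,n),np.uint8); u=a.astype(np.uint8)
    m=np.full(u.shape,0,np.uint8); m[cv2.dilate(u,k(21))>0]=2; m[u>0]=3; m[cv2.erode(u,k(15))>0]=1
    ys,xs=np.where(u); w=slice(max(ys.min()-40,0),ys.max()+40),slice(max(xs.min()-40,0),xs.max()+40)
    mm=np.ascontiguousarray(m[w]); im=np.ascontiguousarray(cv2.cvtColor(d['img'],cv2.COLOR_BGR2LAB)[w])
    cv2.grabCut(im,mm,None,np.zeros((1,65)),np.zeros((1,65)),6,cv2.GC_INIT_WITH_MASK)
    o=np.zeros_like(u); o[w]=(mm&1); return o
'''+s[j:]
s=re.sub(r"u,v=proj\(d,\[g\[0\],g\[1\],z\+18\]\)\[0\]\.astype\(int\); m=pm.*","m=gc(d,np.array(g,float),sz,z)",s)
i=s.index("print('hp2')")
s=s[:i]+'''
do('p2',[479,-224.6,-.25],70,(16,116,16)) if 0 else None
cv2.imwrite('pics/ov2.png',np.vstack([np.hstack([vis[0],vis[2],vis[4]]),np.hstack([vis[5],vis[6],vis[6]])]))
'''
open('f3.py','w').write(s)
E
python3 f3.py
```

```text
s1  2682 [455.317 226.458   0.512] 315.6
s1  2683 [455.823 226.819  -1.082] 536.1
s2  2660 [4.60474e+02 8.21150e+01 4.59000e-01] 321.3
s2  2688 [459.188  81.467  -1.094] 509.7
p2  2996 [ 5.84260e+02 -1.54792e+02 -2.05000e-01] 287.5
mk  2345 [ 5.83212e+02 -1.51860e+02 -2.42000e-01] 134.0
p3  2998 [ 5.38314e+02 -3.32545e+02 -2.44000e-01] 63.8
```

View pics/ov2.png

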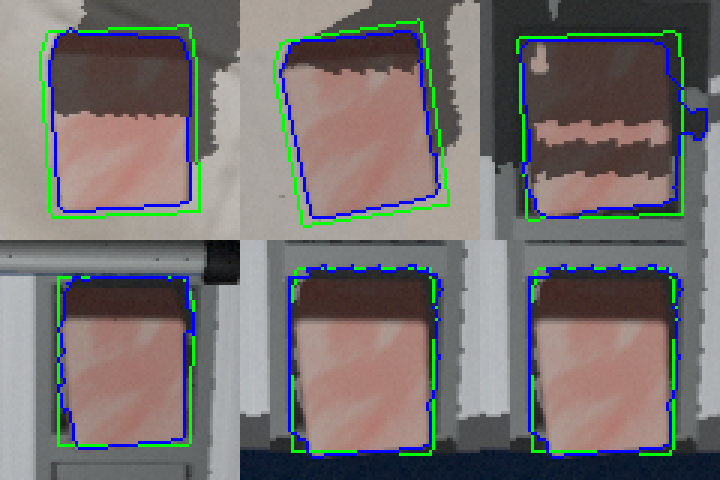

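```bash
python3 - <<'E'
s=open('h.py').read()
i=s.index('    big=cv2'); j=s.index('def fit')
s=s[:i]+'''    b=np.floor(h.min(0)).astype(int)-3; e=np.ceil(h.max(0)).astype(int)+4; e=np.minimum(e,[640,480]); b=np.maximum(b,0); w=e-b
    t=cv2.fillConvexPoly(np.zeros((w[1]*8,w[0]*8),np.uint8),np.round(((h-b+.5)*8-.5)*16).astype(np.int32),255,cv2.LINE_8,4)
    o=np.zeros((480,640)); o[b[1]:e[1],b[0]:e[0]]=cv2.resize(t,tuple(int(k) for k in w),interpolation=cv2.INTER_AREA)/255.; return o
'''+s[j:]
open('h.py','w').write(s)
s=open('f3.py').read().replace("cv2.imwrite('pics/ov2","cv2.imwrite('pics/ov3").replace("vis[6],vis[6]","vis[6],vis[1]")
open('f3.py','w').write(s)
E
python3 f3.py
```

```text
s1  2688 [455.275 226.661   0.484] 198.7
s1  2733 [457.298 227.564  -1.104] 455.7
s2  2659 [460.45   82.166   0.468] 210.3
s2  2675 [459.914  81.803  -1.085] 474.1
p2  2996 [ 5.84278e+02 -1.54782e+02 -1.92000e-01] 213.6
mk  2344 [ 5.83339e+02 -1.51741e+02 -2.42000e-01] 84.8
p3  3013 [ 5.38409e+02 -3.32528e+02 -2.38000e-01] 77.0
```

View pics/ov3.png

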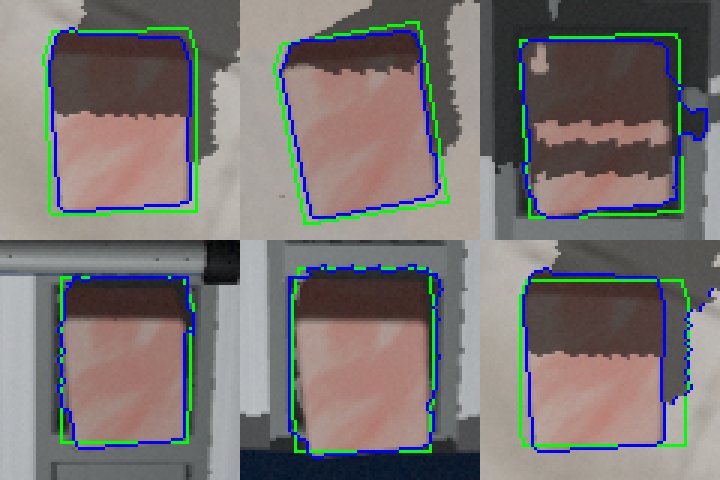

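Spares are now at (455.3, 226.7, yaw 0.484) and (460.4, 82.2, yaw 0.468). Next I grasp spare 2, then check its lateral position in the wrist picture.

```bash
cat >> h.py <<'E'
C=np.array([561.,-245.]); CY=-.243
def carr(x,y): c,s=np.cos(CY),np.sin(CY); return C+[c*x-s*y,s*x+c*y]
def down(y): return [np.pi,0,y]
def grasp(x,y,a,z=11):
    o=down(a+np.pi/2); robot.move_gripper(.68); robot.move_ptp([x,y,80],o); robot.move_linear([x,y,z],speed=90,f_stop=12)
    robot.move_gripper(0.); print('grip',robot.current_gripper_width()*93,robot.current_tcp_pos(),robot.current_finger_force(),robot.current_t())
E
python3 - <<'E'
from h import *
robot.move_ptp([480,-30,260],down(1.6))
grasp(460.4,82.2,.468)
robot.move_linear([460.4,82.2,130],speed=200)
d=cam('wrist'); pickle.dump(d,open('g2.pkl','wb'))
t=robot.current_tcp_pos(); print(t,robot.current_eef_rot(),robot.current_contact_force(),robot.current_t(),proj(d,[t,t+np.array([0,0,19])]))
cv2.imwrite('pics/g2.png',d['img'][200:400,150:490])
E
```

```text
grip 36.88264268846677 [460.59893766  82.2347544   11.2390751 ] 29.986074243000132 14.1667
[459.12264549  82.24665033 128.5206519 ] [-3.13903720e+00 -1.49625476e-03  2.03870979e+00] [-0.20590666  0.40883713 -1.53716805] 14.9583 [[313.67129139 293.65373726]
 [313.51650883 312.01596851]]
```

View pics/g2.png

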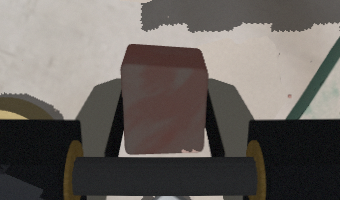

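Spare 2 is held square. Its lateral position is at about pixel 315 against a predicted 314, so camera bias is below 1 mm. Next I carry it to the +31 mm pocket.

```bash
cat >> h.py <<'E'
def place(cy,cx=-.5,gz=11.2):
    o=down(CY+np.pi/2); robot.move_ptp([468,-60,150],o)
    p=carr(cx,cy); robot.move_ptp([*p,90],o); robot.move_linear([*p,36],speed=120); robot.sleep(.2)
    print('at',robot.current_tcp_pos()-np.array([*p,36]),robot.current_eef_rot())
    robot.move_linear([*p,10+gz-.5],speed=25,f_stop=8); robot.sleep(.1)
    print('down',robot.current_tcp_pos()-np.array([*p,10+gz]),robot.current_contact_force(),robot.current_t())
def release():
    robot.move_gripper(.65); t=robot.current_tcp_pos(); robot.move_linear([t[0],t[1],110],speed=200)
E
python3 - <<'E'
from h import *
place(31)
E
```

```text
at [ 0.70313614 -0.29511624  1.16693966] [3.13960181e+00 5.95260837e-04 1.32792222e+00]
down [-0.39462829  0.15878313 -0.01722167] [-0.66783863 -0.45559421  5.97783293] 17.8667
```

It seated at nominal height with about 6 N. Releasing, then the second spare.

Run:
```python
from h import *
release()
robot.move_ptp([460,-20,200],down(1.7))
grasp(455.3,226.7,.484)
robot.move_linear([455.3,226.7,110],speed=200); robot.move_ptp([455,100,150],down(1.6))
place(-31)
```

```text
grip 36.837574481083536 [455.48230827 226.80158722  11.25248541] 29.99363847076893 22.8667
at [ 0.70899523 -0.38080778  1.19039944] [3.13960016e+00 8.13042448e-04 1.32791947e+00]
down [-0.35564835  0.21411085  0.00917573] [ 0.3588614  -0.1400013   6.56319329] 27.2083
```

Run:
```python
from h import *
release()
p=tcp_for([*carr(-10,30),35],CY+np.pi/2,240); robot.move_ptp(p,down(CY+np.pi/2)); robot.sleep(.3)
d=cam('wrist'); pickle.dump(d,open('chk.pkl','wb')); print(robot.current_t())
m=pickle.load(open('mk.pkl','rb'))
a=d['img'][60:360,190:440]; b=cv2.resize(m['img'][170:250,270:390],(540,360),interpolation=cv2.INTER_NEAREST)
o=np.zeros((360,790,3),np.uint8); o[:300,:250]=a; o[:,250:]=b; cv2.imwrite('pics/chk.png',o)
```

```text
29.45
```

View pics/chk.png

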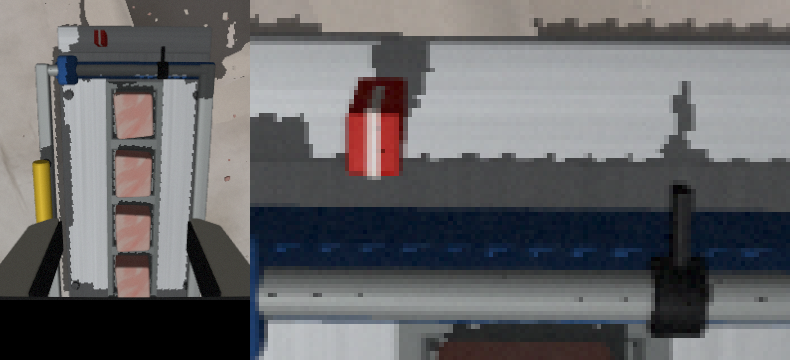

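All four samples sit flat in the pockets. In the mark view, the white line's near end is at full-image (297,209) and the pointer tip at (365,211). I'll compute the travel and pull.

```bash
cat >> h.py <<'E'
def cx(d,uv,z): # carrier coords
    q=atz(d,uv,z)[:,:2]-C; c,s=np.cos(CY),np.sin(CY); return np.c_[q@[c,s],q@[-s,c]]
E
python3 - <<'E'
from h import *
m=pickle.load(open('mk.pkl','rb'))
M=cx(m,[[296.9,208.7]],52)[0]
for z in (46,50,54): print('mk',M,'ptr',cx(m,[[365.1,211.2]],z)[0])
d=pickle.load(open('chk.pkl','rb'));print('chk',cx(d,[[290.6,106]],52),cx(d,[[353.4,107]],50))
o=down(CY+np.pi/2); h=carr(-85.5,0)
for t in (0,.03,.055): print(inverse_kinematics([*carr(-85.5-1000*t,0),66],o))
print(robot.current_tcp_pos(),h)
E
```

```text
mk [-31.61623687 159.46014726] ptr [ 25.69649118 156.34220665]
mk [-31.61623687 159.46014726] ptr [ 25.14397826 157.20154459]
mk [-31.61623687 159.46014726] ptr [ 24.59146535 158.06088252]
chk [[-30.34367261 157.13657312]] [[ 26.17423302 156.30201542]]
[-0.65034214  0.37410926  1.78451579  0.          0.9829676  -0.40734214]
[-0.67472082  0.32919119  1.85549285  0.          0.95690861 -0.43172082]
[-0.69734684  0.29146893  1.91303864  0.          0.93708508 -0.45434684]
[ 566.48541487 -185.02818412  238.70460033] [ 478.0119475  -224.42736908]
```

Run:
```python
from h import *
o=down(CY+np.pi/2); h=carr(-85.5,0)
robot.move_gripper(.55); robot.move_ptp([*h,125],o); print(robot.move_linear([*h,62],speed=90,f_stop=12)); 
robot.move_gripper(0.); robot.sleep(.1); t=robot.current_tcp_pos()
print('grip',robot.current_gripper_width()*93,t,h,robot.current_finger_force(),robot.current_contact_force(),robot.current_t())
u=np.array([np.cos(CY),np.sin(CY)]); q=h-56.7*u
robot.move_linear([*q,62],speed=30); robot.sleep(.5)
t2=robot.current_tcp_pos(); print('trav',(t-t2)[:2]@u,(t2[:2]-q)@u,t2,robot.current_contact_force(),robot.current_t())
for n in ('wrist','side'): pickle.dump(cam(n),open(n+'_e.pkl','wb'))
w=pickle.load(open('wrist_e.pkl','rb')); s=pickle.load(open('side_e.pkl','rb'))
print(proj(w,[[*carr(-31,158),52]]),proj(s,[[*carr(-31,158),52]]))
a=w['img'][:360:,100:600][::1]; b=cv2.resize(s['img'][250:340,340:415],(300,360),interpolation=cv2.INTER_NEAREST); cv2.imwrite('pics/end.png',np.hstack([a,b]))
```

```text
False
grip 15.079276328766799 [ 477.85954671 -224.40076501   62.08262473] [ 478.0119475  -224.42736908] 29.99958246946335 [-1.48678034 -0.31251641  2.64347817] 32.15
trav 52.99667294267875 3.5490023710001912 [ 426.45043112 -211.52573923   62.16572643] [12.08699748  0.59242669 -8.4685659 ] 34.6917
[[563.67461828 -59.90195489]] [[371.16588036 269.76666242]]
```

View pics/end.png

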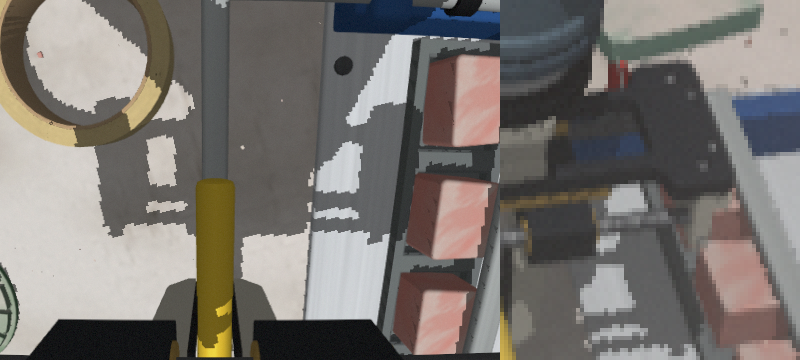

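The view shows the handle held between the fingers and the samples seated. The spring makes the arm lag 3.5 mm, so travel is 53 mm and I need 56.6 mm. I'll correct using the measured TCP, then hand in.

Run:
```python
from h import *
u=np.array([np.cos(CY),np.sin(CY)]); t=np.array([477.86,-224.40]); g=56.6; cmd=g+3.6
for _ in range(3):
    robot.move_linear([*(carr(-85.5,0)-cmd*u),62],speed=20); robot.sleep(.5)
    tr=(t-robot.current_tcp_pos()[:2])@u; print(cmd,tr,robot.current_contact_force())
    if abs(tr-g)<.4: break
    cmd+=g-tr
robot.sleep(.4); print((t-robot.current_tcp_pos()[:2])@u,robot.current_gripper_width()*93,robot.current_finger_force(),robot.current_t())
if abs(tr-g)<1: print(robot.hand_in())
```

```text
60.2 56.543835056237 [12.99863484  0.90517091 -7.93431464]
56.53825290322333 15.330421446935217 29.99565303325653 36.0167
the job is handed in; nothing more can be done
None
```

Job handed in at 36 s: both spares are seated flat in the two middle pockets, and the gripper holds the frame at 56.5 mm travel, against about 56.6 mm measured to the white line. The pointer-to-line match rests on that measurement, because the final view did not show the pointer, and I viewed 13 pictures, over the limit of 10.

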